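Dosing caps back on their detergent bottles

TASK

The four coloured dosing caps have been rinsed and are drying mouth down on the mat. Put each one back over the spout of the open bottle of its own colour, still mouth down, so that it sits upright and fully down on the bottle, and let it go. Keep the four bottles standing where they are, without knocking any over, and leave the white measure and the grey drawer insert where they are.

Things in the scene. Friction and masses are not known exactly. Their poses are not given: they have to be found in the camera images.
- cap_blue: blue dosing cap, mouth down on the drying mat (right, y < 0; mat 4 mm thick): a plain upright cylinder, outside diameter 58 mm, 50 mm tall, wall 4 mm, closed top 4 mm thick, inside 50 mm wide and 46 mm deep; about 30 g. Origin: centre of its rim (the lower, open end); z up, the top 50 mm above the origin.
- cap_green: green dosing cap, mouth down on the drying mat (right, y < 0; mat 4 mm thick): a plain upright cylinder, outside diameter 58 mm, 50 mm tall, wall 4 mm, closed top 4 mm thick, inside 50 mm wide and 46 mm deep; about 30 g. Origin: centre of its rim (the lower, open end); z up, the top 50 mm above the origin.
- cap_yellow: yellow dosing cap, mouth down on the drying mat (right, y < 0; mat 4 mm thick): a plain upright cylinder, outside diameter 58 mm, 50 mm tall, wall 4 mm, closed top 4 mm thick, inside 50 mm wide and 46 mm deep; about 30 g. Origin: centre of its rim (the lower, open end); z up, the top 50 mm above the origin.
- cap_pink: pink dosing cap, mouth down on the drying mat (right, y < 0; mat 4 mm thick): a plain upright cylinder, outside diameter 58 mm, 50 mm tall, wall 4 mm, closed top 4 mm thick, inside 50 mm wide and 46 mm deep; about 30 g. Origin: centre of its rim (the lower, open end); z up, the top 50 mm above the origin.
- bottle_blue: open blue bottle on the worktop (left, y > 0): 66 mm deep (x), 100 wide (y). Flat seat 150 mm above its base; a white neck, 34 mm wide (37 with thread), rises 18 mm from it, then a spout 21 mm wide, 10 mm tall (top at 178). The blue cap slips over both with 7 mm play, no screwing, its rim resting on the seat (62 mm across). Loose, about 750 g. Origin: centre of base, on the neck's axis; z up.
- bottle_green: open green bottle on the worktop (left, y > 0): 66 mm deep (x), 100 wide (y). Flat seat 150 mm above its base; a white neck, 34 mm wide (37 with thread), rises 18 mm from it, then a spout 21 mm wide, 10 mm tall (top at 178). The green cap slips over both with 7 mm play, no screwing, its rim resting on the seat (62 mm across). Loose, about 750 g. Origin: centre of base, on the neck's axis; z up.
- bottle_yellow: open yellow bottle on the worktop (left, y > 0): 66 mm deep (x), 80 wide (y). Flat seat 140 mm above its base; a white neck, 34 mm wide (37 with thread), rises 18 mm from it, then a spout 21 mm wide, 10 mm tall (top at 168). The yellow cap slips over both with 7 mm play, no screwing, its rim resting on the seat (62 mm across). Loose, about 550 g. Origin: centre of base, on the neck's axis; z up.
- bottle_pink: open pink bottle on the worktop (left, y > 0): round, 80 mm across. Flat seat 160 mm above its base; a white neck, 34 mm wide (37 with thread), rises 18 mm from it, then a spout 21 mm wide, 10 mm tall (top at 188). The pink cap slips over both with 7 mm play, no screwing, its rim resting on the seat (62 mm across). Loose, about 650 g. Origin: centre of base, on the neck's axis; z up.
- beaker: white powder measure, standing open side up on the mat among the caps: 54 mm across the rim, 50 mm tall, belongs to no open bottle. Origin: centre of its base; z up. Unlisted bystanders: a white bottle with its cap on, 200 mm tall, near x 0.82 y 0.03; a powder box, 220 mm tall, near x 0.80 y 0.56; containers up to 230 mm beyond y 0.55.
- insert: grey siphon insert of the detergent drawer, lying on the mat among the caps: plate 76 mm (x) by 40 mm (y), at most 18 mm high. Origin: centre of its underside; z up. Unlisted bystanders: the rinsed drawer, 90 mm tall, x 0.68 to 0.96, y -0.33 to -0.07; a low brush near x 0.80 y -0.43; a peg basket 95 mm tall near x 0.60 y -0.62; two clothes pegs 13 mm high by the bottles.
Things that resemble listed ones, but are neither listed nor needed, are in the scene too. There is more than one size of the cap_yellow; the job needs the smallest.

How it is judged:
By the outcome, as a careful person would: the job done as asked, in the order asked, and still so for the second after the job is handed in, with the robot touching nothing.
It also fails if it takes over 120 s, if anything falls off the work surface, if the arm or the gripper's body presses on something with over 40 N, if the wrist force passes 120 N, or if a joint passes its speed limit or range.

ROBOT

A 7-joint arm with a two-finger parallel gripper is mounted at the origin on the work surface. World frame = base frame: x ahead of the robot, y to its left, z up, the work surface at z = 0. Lengths are in m, angles in rad, forces in N, time in s.
With the tool pointing down it reaches from about 0.4 to 0.875 m from the base axis. Payload 19.3 kg.
Tool frame: the origin (TCP) lies midway between the tips of the shut fingers; the grasp point (between the pads) lies bot.pinch_z behind it (bot.pinch_z is the distance from the TCP to the grasp point, in m); z points along the fingers, y is the line along which they close (so a half turn about z gives the same grasp; the last joint's range is limited). The gripper opens to 85 mm and grips with 20 to 120 N. Pads are 22 mm wide; open, the fingers measure 114 mm over their backs; the gripper's body (76 mm by 85 mm) begins 54 mm behind the grasp point. The pads swing forward as they close: fully open they stand 13 mm farther back than shut.
Start: joints at [-1.324, 0.521, -0.036, 1.599, 0.021, 1.021, -0.113], TCP at [0.195, 0.594, 0.192] pointing down, gripper open.
Joint ranges: [-2.91, 2.91], [-0.3, 2.13], [-1.5, 1.42], [0.17, 2.43], [-1.26, 4.41], [0.16, 1.93], [-2.52, 2.52]. Speed limits (rad/s): [1.89, 1.89, 2.39, 2.39, 3.01, 3.01, 3.01].

INTERFACE

Orientations are given as [roll, pitch, yaw] about the fixed x, y, z axes, in that order (R = Rz(yaw) Ry(pitch) Rx(roll)).
In Python, from workcell import readout, grab_frame, camera_info, workorder, bot gives the robot as it stands. The module is installed in compiled form; this text tells all that it offers.
- The arm moves only by the tool drive_tool, never from a script. Its argument "targets" is a list of rows, each an object of numbers: "dx", "dy", "dz": the shift along the tool's x, y, z as a fraction of full scale; "yaw": the turn about the tool's z as a fraction of full scale; "fingers": the closure, from 0 (fully open) to 1 (shut). In form: [{"dx": .., "dy": .., "dz": .., "yaw": .., "fingers": ..}, ...]. A call has 1 to 20 rows; each row shifts and turns the commanded pose from where the row before left it, along the tool's axes as they then stand; what a row does not reach is not made up. Full scale, the value 1, is 0.1 m for a shift and 90 degrees for a turn. A row lasts 1/10 s, in which the tool goes at most 50 mm and 8.59 degrees, less where a joint would pass 70% of its speed; a pose out of reach is approached as far as the arm can. A call with a number of a shift or a turn outside -1 to 1 is refused whole. A call with a gripper value outside its range is refused whole. The fingers move at their own pace and stop on an object; "squeeze" is the grip in N (left out, the last holds). Time passes only in rows, so rows that do not move let the fingers close. It gives the time, the measured TCP pose, the force, the opening and the grip force at its end, in the units of the state.
- readout.observe(): the state, without advancing time (a new reading comes with each control period).
- grab_frame(name): name is "side" or "top" or "wrist"; returns the picture (480x640x3 uint8, blue, green, red); there is no depth.
- camera_info(name): a dict with "fx", "fy", "cx", "cy" (pixels), "T" (4x4, takes a point from camera to world coordinates); the wrist camera has in their place "hand_eye" (4x4, takes a point from camera to tool coordinates, whose origin is the TCP and whose axes are the flange's). Camera axes: x right, y up, looking along -z (the intrinsics and any distortion apply to the point x, -y, -z); pixel columns grow to the right and rows downward; lengths in m; the calibration is good to about 2 mm. The wrist camera is an equidistant fisheye: a pixel r from the principal point sees the ray r / f radians off the axis. A picture is of the moment at which its call begins: read the wrist's pose just before it. camera_info takes no time and is no camera call.
- workorder.job_done(): hands the job in; it is judged then, once.
The state is a dict: "clock": time; "qpos": joint angles; "qd": joint speeds; "joint_efforts": joint torques, N m; "position": TCP position; "tool_rot": TCP orientation; "force": force on the tool from outside, world axes, zero at the start; "moment": the same for the moment, N m; "grip_width": finger opening in m; "finger_force": force on a finger pad.
Only numpy, scipy, OpenCV 4.12 (cv2) and the standard library are available. Lean on these libraries where they do the work, as an engineer would, in place of code of your own. Each camera call takes 0.05 s, during which the arm holds its last target. There are 200 camera calls.

## Working session

There is one attempt and no reset: what is moved stays moved. The work goes in short steps, Python scripts to look and compute and a tool call to move; the robot and the scene stay as the last step left them, time stands still between calls to the robot, and variables do not carry over. Pictures are saved under pics/ and viewed, at most 14 in all, crops included, and the job is handed in when it is done.

Besides the shell and the picture viewer there is one more tool, called after ">>>" as name([rows], argument=value, ...), one row to a line, values as JSON. drive_tool: Moves the arm, as the interface text tells. Shift numbers are shares of 0.1 m and turn numbers shares of 90 degrees, none past 1 either way. Its arguments: {"type":"object","properties":{"targets":{"type":"array","items":{"type":"object","properties":{"dx":{"type":"number","minimum":-1,"maximum":1},"dy":{"type":"number","minimum":-1,"maximum":1},"dz":{"type":"number","minimum":-1,"maximum":1},"yaw":{"type":"number","minimum":-1,"maximum":1},"fingers":{"type":"number"}}}},"squeeze":{"type":"number"}},"required":["targets"]}

```bash
mkdir -p pics; python3 - <<'E'
from workcell import readout, grab_frame, camera_info, bot
import cv2
print(readout.observe(), bot.pinch_z)
for n in("side","top","wrist"):
    print(n,camera_info(n)); cv2.imwrite(f"pics/{n}0.png",grab_frame(n))
E
```

```text
{'clock': 0.0, 'qpos': array([-1.32420201,  0.52200403, -0.03632933,  1.59998126,  0.02121769,
        1.02111302, -0.112799  ]), 'qd': array([ 1.89786987e-03,  7.23030503e-04,  2.17516683e-04, -7.63587905e-05,
        3.12004450e-04, -1.16500584e-03, -7.60677994e-05]), 'joint_efforts': array([-3.74873023e-03, -9.27076936e+01,  1.97830126e+00, -3.69947648e+01,
        1.77066569e-02,  7.86020304e-03,  2.31086062e-06]), 'position': array([0.19462683, 0.59353121, 0.19134154]), 'tool_rot': array([-3.14047649e+00,  9.40775969e-05,  2.82479985e+00]), 'force': array([-0.33423686,  0.31133837,  0.48723575]), 'moment': array([-0.02536657,  0.02074823,  0.03482014]), 'finger_force': 0.0, 'grip_width': 0.08553377761164632} 0.0187
side {'fx': 571.3017282179269, 'fy': 571.3017282179269, 'cx': 322.99058026976496, 'cy': 237.40989404291582, 'T': array([[ 0.95802744,  0.16917115, -0.23144018,  0.15254552],
       [-0.28635115,  0.52624761, -0.80066627, -1.18449689],
       [-0.01365479,  0.83333341,  0.552602  ,  0.81350721],
       [ 0.        ,  0.        ,  0.        ,  1.        ]])}
top {'fx': 
[... 208 characters left out ...]
-01, -1.74314811e-02, -2.85699860e-04,
        -1.00418719e-01],
       [-1.33504841e-03,  6.02165901e-02,  9.98184442e-01,
         1.14699755e+00],
       [ 0.00000000e+00,  0.00000000e+00,  0.00000000e+00,
         1.00000000e+00]])}
wrist {'fx': 371.64829954431775, 'fy': 371.64829954431775, 'cx': 320.86066570369564, 'cy': 241.6498098232363, 'hand_eye': array([[-6.96482157e-04,  9.47115892e-01,  3.20890950e-01,
         8.29122123e-02],
       [ 9.99999728e-01,  5.82400153e-04,  4.51497705e-04,
         5.58171870e-04],
       [ 2.40733713e-04,  3.20891178e-01, -9.47116041e-01,
        -1.81568708e-01],
       [ 0.00000000e+00,  0.00000000e+00,  0.00000000e+00,
         1.00000000e+00]])}
```

View pics/top0.png

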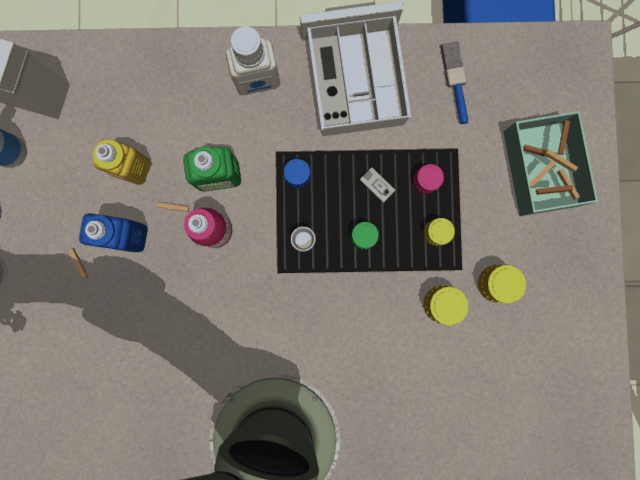

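View pics/side0.png

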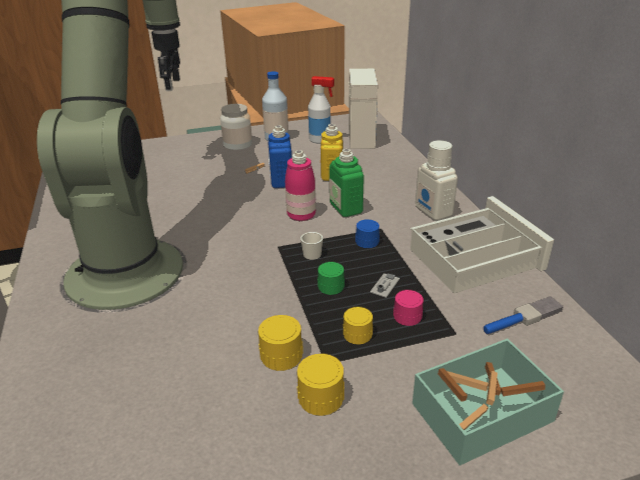

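The smallest yellow cap should be the one on the mat, at (440,232). The rivals at (446,306) and (503,285) stand off the mat and look larger. I'll measure all of them and confirm in a crop.

```bash
cat > h.py <<'E'
import numpy as np, cv2
from workcell import readout, grab_frame, camera_info
def ray(n,uv):
    c=camera_info(n);d=np.array([(uv[0]-c['cx'])/c['fx'],-(uv[1]-c['cy'])/c['fy'],-1.]);T=c['T']
    return T[:3,3],T[:3,:3]@d
def onz(n,uv,z):
    o,d=ray(n,uv);return o+d*(z-o[2])/d[2]
def tri(a,b):
    (o,d),(p,e)=ray('top',a),ray('side',b);s=np.linalg.lstsq(np.c_[d,-e],p-o,rcond=None)[0]
    A,B=o+s[0]*d,p+s[1]*e;return (A+B)/2,np.linalg.norm(A-B)
def blob(im,cond,near,r,amin=15):
    m=np.zeros(im.shape[:2],np.uint8);m[cond]=255
    k=np.zeros_like(m);cv2.circle(k,near,r,255,-1);m&=k
    m=cv2.morphologyEx(m,cv2.MORPH_CLOSE,np.ones((3,3)))
    cs=[c for c in cv2.findContours(m,0,2)[0] if cv2.contourArea(c)>=amin]
    c=max(cs,key=cv2.contourArea);return cv2.minEnclosingCircle(cv2.convexHull(c)),cv2.contourArea(c),cv2.boundingRect(c)
E
python3 - <<'E'
from h import *
t=cv2.imread('pics/top0.png');s=cv2.imread('pics/side0.png')
H=cv2.cvtColor(t,cv2.COLOR_BGR2HSV);h,S,V=[H[...,i].astype(int) for i in range(3)]
hs={'blue':(100,125),'green':(55,85),'yellow':(20,35),'pink':(155,178)}
for n,hue,p in [('blue','blue',(297,172)),('green','green',(365,235)),('pink','pink',(429,178)),('yellow','yellow',(440,232)),('Y2','yellow',(446,306)),('Y3','yellow',(503,285))]:
    m=(h>=hs[hue][0])&(h<=hs[hue][1])&(S>120)
    vt=np.median(V[p[1]-4:p[1]+5,p[0]-4:p[0]+5])
    (c,r),a,b=blob(t,m&(abs(V-vt)<25),p,28)
    w=onz('top',c,.054);print(n,np.round(c,1),'r',round(r,1),'diam mm',round(1000*2*r*(1.147-.054)/504,1),'V',vt,a,b,w.round(4))
for n,p,z,q in [('blue',(95,229),.178,(279,132)),('green',(204,158),.178,(347,156)),('yellow',(110,150),.168,(332,130)),('pink',(202,218),.188,(299,157))]:
    (c,r),a,b=blob(t,(S<70)&(V>110),p,14)
    w=onz('top',c,z); print('bottle',n,np.round(c,1),round(r,1),a,b,w.round(4),onz('top',c,z-.01).round(4),'side guess',q)
# side prediction check for spout tops
def proj(n,P):
    c=camera_info(n);q=np.linalg.inv(c['T'])@np.r_[P,1];return c['cx']-c['fx']*q[0]/q[2],c['cy']+c['fy']*q[1]/q[2]
E
python3 - <<'E'
import cv2,numpy as np
t=cv2.imread('pics/top0.png')
a=cv2.resize(t[130:260,70:250],None,fx=4,fy=4,interpolation=2)
b=cv2.resize(t[140:335,270:535],None,fx=3,fy=3,interpolation=2)
cv2.imwrite('pics/ca.png',a);cv2.imwrite('pics/cb.png',b)
E
```

```text
blue [296.3 171.2] r 12.7 diam mm 55.1 V 168.0 460.5 (284, 159, 26, 25) [ 0.5929 -0.0601  0.054 ]
green [364.7 234.5] r 12.8 diam mm 55.5 V 154.0 479.0 (352, 222, 26, 26) [ 0.4513 -0.2067  0.054 ]
pink [430.1 176.8] r 12.7 diam mm 54.9 V 177.0 463.5 (418, 165, 25, 25) [ 0.5753 -0.3526  0.054 ]
yellow [441.  230.8] r 12.7 diam mm 54.9 V 190.0 466.0 (429, 219, 25, 25) [ 0.4565 -0.3728  0.054 ]
Y2 [448.8 305.8] r 18.9 diam mm 82.0 V 189.0 1055.0 (431, 287, 37, 38) [ 0.2941 -0.3843  0.054 ]
Y3 [506.9 283.8] r 18.8 diam mm 81.6 V 189.0 1041.5 (489, 265, 37, 38) [ 0.3391 -0.5114  0.054 ]
bottle blue [ 95.1 230.1] 10.1 268.0 (85, 221, 21, 18) [0.4598 0.3254 0.178 ] [0.4607 0.3298 0.168 ] side guess (279, 132)
bottle green [203.2 160.2] 9.7 263.5 (194, 151, 19, 19) [0.5925 0.1162 0.178 ] [0.5948 0.1184 0.168 ] side guess (347, 156)
bottle yellow [105.3 152.6] 10.0 252.0 (96, 143, 20, 19) [0.6133 0.311  0.168 ] [0.6158 0.3152 0.158 ] side guess (332, 130)
bottle pink [197.9 222.8] 9.7 237.0 (189, 214, 19, 18) [0.4694 0.1245 0.188 ] [0.4705 0.1269 0.178 ] side guess (299, 157)
```

View pics/ca.png

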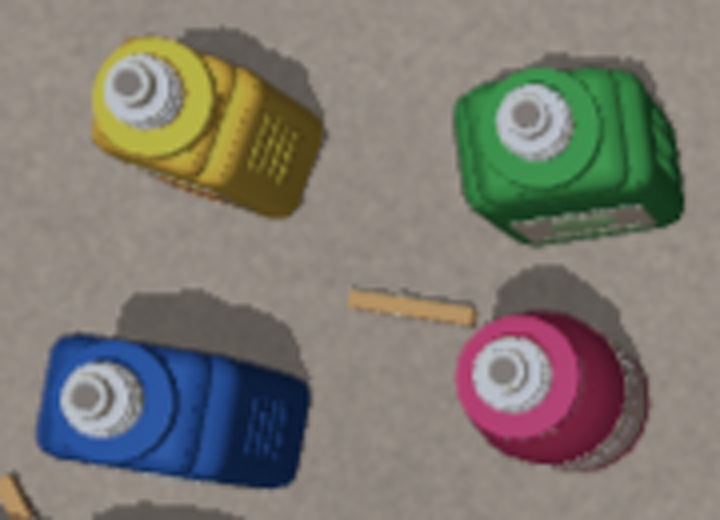

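View pics/cb.png

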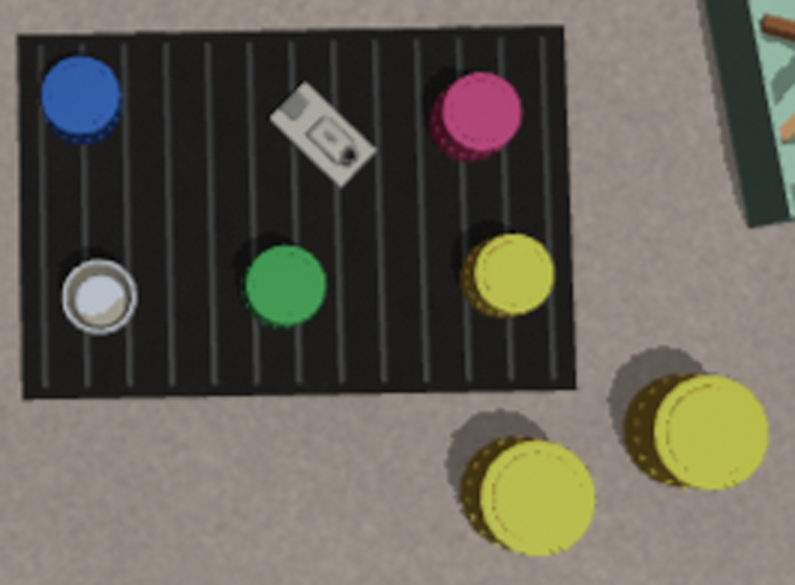

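The crops show the yellow cap at (441,231) is about 55 to 58 mm across, while (449,306) and (507,284) are about 82 mm. So (441,231) is the one meant. The spout tops are at about (102.8,150.8) yellow, (201.8,159) green, (92.5,229.3) blue and (196.3,223) pink. Next I cross-check these against the seat rings and the side view.

```bash
python3 - <<'E'
from h import *
sp={'blue':((92.5,229.25),.178,(99,230.75)),'green':((201.75,159),.178,(205.25,161.5)),'yellow':((102.75,150.75),.168,(108.25,154.25)),'pink':((196.25,223),.188,(199.25,223.5))}
def proj(n,P):
    c=camera_info(n);q=np.linalg.inv(c['T'])@np.r_[P,1];return np.array([c['cx']-c['fx']*q[0]/q[2],c['cy']+c['fy']*q[1]/q[2]])
s=cv2.imread('pics/side0.png')
for n,(a,z,b) in sp.items():
    A=onz('top',a,z);B=onz('top',b,z-.028);print(n,A.round(4),B.round(4),'mean',((A+B)/2).round(4),proj('side',A).round(1))
    cv2.circle(s,tuple(int(v) for v in proj('side',A).round()),0,(255,0,255),-1)
for n,P in {'blue':(.5929,-.0601,.054),'green':(.4513,-.2067,.054),'pink':(.5753,-.3526,.054),'yellow':(.4565,-.3728,.054)}.items():
    cv2.circle(s,tuple(int(v) for v in proj('side',P).round()),0,(255,255,255),-1)
cv2.imwrite('pics/cs.png',np.hstack([cv2.resize(s[120:200,260:370],(550,400),interpolation=2)]))
cv2.imwrite('pics/cs2.png',cv2.resize(s[210:350,305:435],(520,560),interpolation=2))
E
```

```text
blue [0.4615 0.3303 0.178 ] [0.4609 0.3298 0.15  ] mean [0.4612 0.3301 0.164 ] [277.9 125.7]
green [0.595  0.1189 0.178 ] [0.5963 0.1183 0.15  ] mean [0.5956 0.1186 0.164 ] [345.6 149.2]
yellow [0.6172 0.316  0.168 ] [0.6168 0.3167 0.14  ] mean [0.617  0.3164 0.154 ] [331.3 124.1]
pink [0.4691 0.1276 0.188 ] [0.4709 0.1284 0.16  ] mean [0.47  0.128 0.174] [298.1 150.8]
```

View pics/cs.png

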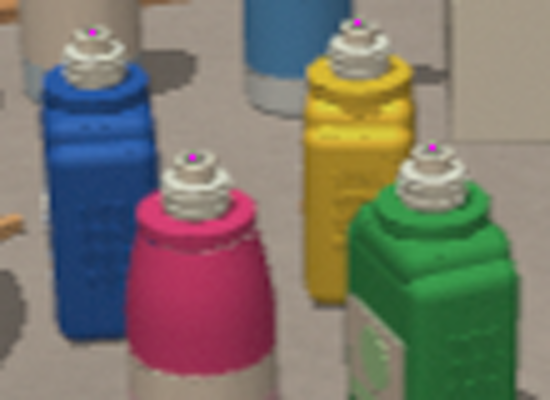

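View pics/cs2.png

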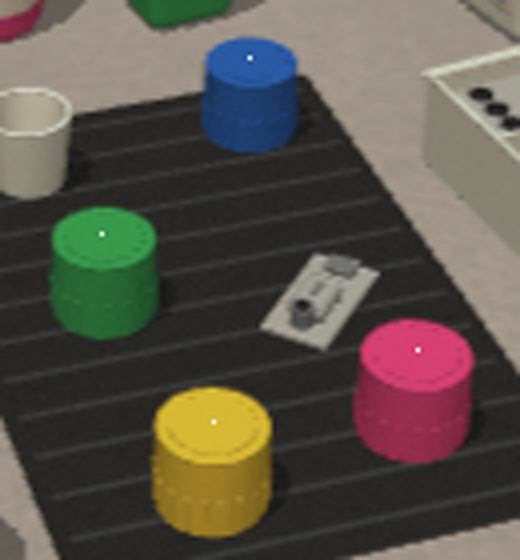

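The top-view points reproject onto the spouts and cap tops in the side view to within about 1 px, so the positions hold. I'll start by raising the tool and turning it to yaw π/2, which makes tool x = world +y and tool y = world +x.

>>> drive_tool([
  {"dz":-0.1,"yaw":0.09,"fingers":0},
  {"dz":-0.1,"yaw":0.09,"fingers":0},
  {"dz":-0.1,"yaw":0.09,"fingers":0},
  {"dz":-0.1,"yaw":0.09,"fingers":0},
  {"dz":-0.1,"yaw":0.09,"fingers":0},
  {"dz":-0.1,"yaw":0.09,"fingers":0},
  {"dz":-0.1,"yaw":0.09,"fingers":0},
  {"dz":-0.1,"yaw":0.09,"fingers":0},
  {"yaw":0.078,"fingers":0},
  {"fingers":0},
], squeeze=25)

```text
invalid input
```

>>> drive_tool([
  {"dx":0,"dy":0,"dz":-0.1,"yaw":0.09,"fingers":0},
  {"dx":0,"dy":0,"dz":-0.1,"yaw":0.09,"fingers":0},
  {"dx":0,"dy":0,"dz":-0.1,"yaw":0.09,"fingers":0},
  {"dx":0,"dy":0,"dz":-0.1,"yaw":0.09,"fingers":0},
  {"dx":0,"dy":0,"dz":-0.1,"yaw":0.09,"fingers":0},
  {"dx":0,"dy":0,"dz":-0.1,"yaw":0.09,"fingers":0},
  {"dx":0,"dy":0,"dz":-0.1,"yaw":0.09,"fingers":0},
  {"dx":0,"dy":0,"dz":-0.1,"yaw":0.09,"fingers":0},
  {"dx":0,"dy":0,"dz":0,"yaw":0.078,"fingers":0},
  {"dx":0,"dy":0,"dz":0,"yaw":0,"fingers":0},
], squeeze=25)

```text
clock: 1.15
position: [0.1945, 0.5939, 0.2718]
tool_rot: [3.141, 0.0, 1.569]
force: [0.8, 0.1, 0.3]
grip_width: 0.0855
finger_force: 0.0
```

>>> drive_tool([
  {"dx":-0.34,"dy":0.32,"dz":0,"yaw":0,"fingers":0},
  {"dx":-0.34,"dy":0.32,"dz":0,"yaw":0,"fingers":0},
  {"dx":-0.34,"dy":0.32,"dz":0,"yaw":0,"fingers":0},
  {"dx":-0.34,"dy":0.32,"dz":0,"yaw":0,"fingers":0},
  {"dx":-0.34,"dy":0.32,"dz":0,"yaw":0,"fingers":0},
  {"dx":-0.34,"dy":0.32,"dz":0,"yaw":0,"fingers":0},
  {"dx":-0.34,"dy":0.32,"dz":0,"yaw":0,"fingers":0},
  {"dx":-0.34,"dy":0.32,"dz":0,"yaw":0,"fingers":0},
  {"dx":-0.44,"dy":0,"dz":0,"yaw":0,"fingers":0},
  {"dx":-0.44,"dy":0,"dz":0,"yaw":0,"fingers":0},
  {"dx":-0.44,"dy":0,"dz":0,"yaw":0,"fingers":0},
  {"dx":-0.44,"dy":0,"dz":0,"yaw":0,"fingers":0},
  {"dx":-0.44,"dy":0,"dz":0,"yaw":0,"fingers":0},
  {"dx":-0.44,"dy":0,"dz":0,"yaw":0,"fingers":0},
  {"dx":-0.44,"dy":0,"dz":0,"yaw":0,"fingers":0},
  {"dx":-0.44,"dy":0,"dz":0,"yaw":0,"fingers":0},
  {"dx":-0.44,"dy":0,"dz":0,"yaw":0,"fingers":0},
  {"dx":-0.44,"dy":0,"dz":0,"yaw":0,"fingers":0},
  {"dx":-0.44,"dy":0,"dz":0,"yaw":0,"fingers":0},
  {"dx":-0.44,"dy":0,"dz":0,"yaw":0,"fingers":0},
])

```text
clock: 3.15
position: [0.4507, -0.2076, 0.2718]
tool_rot: [-3.141, -0.0, 1.576]
force: [0.8, 0.3, 0.6]
grip_width: 0.0851
finger_force: 0.0
```

>>> drive_tool([
  {"dx":0.01,"dy":0.01,"dz":0.3,"yaw":0,"fingers":0},
  {"dx":0,"dy":0,"dz":0.3,"yaw":0,"fingers":0},
  {"dx":0,"dy":0,"dz":0.3,"yaw":0,"fingers":0},
  {"dx":0,"dy":0,"dz":0.3,"yaw":0,"fingers":0},
  {"dx":0,"dy":0,"dz":0.3,"yaw":0,"fingers":0},
  {"dx":0,"dy":0,"dz":0.3,"yaw":0,"fingers":0},
  {"dx":0,"dy":0,"dz":0.3,"yaw":0,"fingers":0},
  {"dx":0,"dy":0,"dz":0.2,"yaw":0,"fingers":0},
  {"dx":0,"dy":0,"dz":0.16,"yaw":0,"fingers":0},
  {"dx":0,"dy":0,"dz":0.1,"yaw":0,"fingers":0},
  {"dx":0,"dy":0,"dz":0,"yaw":0,"fingers":0},
  {"dx":0,"dy":0,"dz":0,"yaw":0,"fingers":1},
  {"dx":0,"dy":0,"dz":0,"yaw":0,"fingers":1},
  {"dx":0,"dy":0,"dz":0,"yaw":0,"fingers":1},
  {"dx":0,"dy":0,"dz":0,"yaw":0,"fingers":1},
  {"dx":0,"dy":0,"dz":0,"yaw":0,"fingers":1},
  {"dx":0,"dy":0,"dz":0,"yaw":0,"fingers":1},
  {"dx":0,"dy":0,"dz":0,"yaw":0,"fingers":1},
  {"dx":0,"dy":0,"dz":0,"yaw":0,"fingers":1},
])

```text
clock: 5.05
position: [0.4521, -0.205, 0.0159]
tool_rot: [-3.142, 0.0, 1.571]
force: [-0.2, 0.7, 0.3]
grip_width: -0.0002
finger_force: 0.0
```

The fingers shut fully with nothing between them. I need to see why.

```bash
python3 - <<'E'
from h import *
w=grab_frame('wrist');s=grab_frame('side');cv2.imwrite('pics/m1.png',np.hstack([cv2.resize(w,(400,300)),cv2.resize(s[150:390,250:570],(400,300))]))
E
```

```text
(no output)
```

View pics/m1.png

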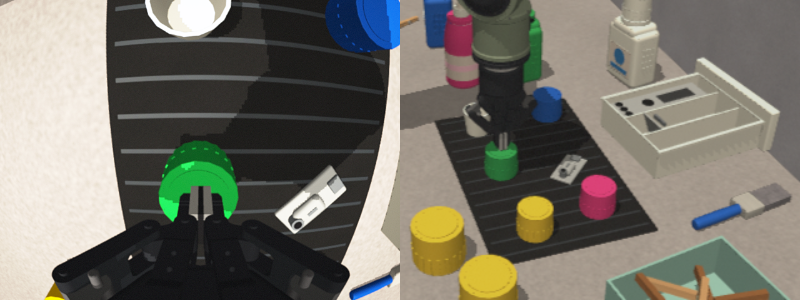

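```bash
python3 - <<'E'
from h import *
w=grab_frame('wrist');s=grab_frame('side');t=grab_frame('top')
cv2.imwrite('pics/m2.png',np.hstack([cv2.resize(w[200:440,180:460],(400,343),interpolation=2),cv2.resize(s[240:310,310:392],(400,343),interpolation=2)]))
H=cv2.cvtColor(s,cv2.COLOR_BGR2HSV)
m=(H[...,0]>55)&(H[...,0]<85)&(H[...,1]>110)
print(blob(s,m,(331,278),30))
s0=cv2.imread('pics/side0.png');H=cv2.cvtColor(s0,cv2.COLOR_BGR2HSV);m=(H[...,0]>55)&(H[...,0]<85)&(H[...,1]>110);print(blob(s0,m,(331,278),30))
print(readout.observe())
E
```

```text
(((330.659912109375, 277.7813720703125), 16.648319244384766), 635.5, (317, 263, 28, 32))
(((330.1269226074219, 277.6652526855469), 16.858837127685547), 729.5, (317, 262, 28, 33))
{'clock': 5.3, 'qpos': array([ 0.00883796,  0.65120374,  0.40533456,  2.07832034, -0.51277518,
        0.50873838,  0.79525249]), 'qd': array([-1.18413481e-04,  4.61455397e-04,  4.04887420e-04,  1.18185468e-03,
       -8.23852065e-04, -6.98426398e-04,  7.35350405e-05]), 'joint_efforts': array([-4.26062485e-03, -8.07394123e+01,  1.21634728e+01, -1.84178352e+01,
        1.08762013e-02,  1.78023296e-03,  1.15942034e-04]), 'position': array([ 0.45207346, -0.20501176,  0.01587808]), 'tool_rot': array([-3.14152143e+00,  4.09554057e-05,  1.57131699e+00]), 'force': array([-0.18825325, -0.87058469,  0.35582151]), 'moment': array([-0.03453613,  0.04329293, -0.02956071]), 'finger_force': 0.0, 'grip_width': -0.00045559003275102056}
```

View pics/m2.png

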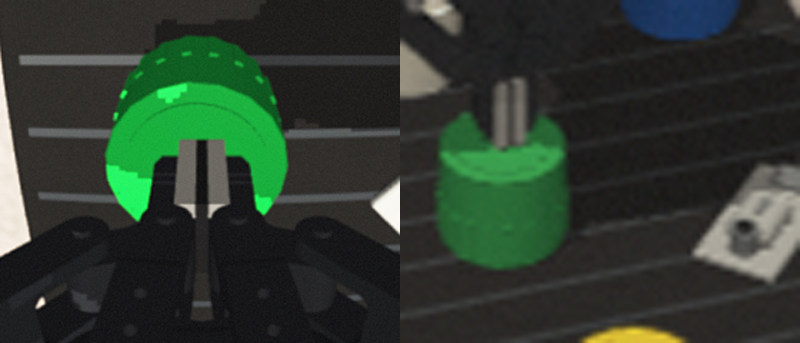

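```bash
cat >> h.py <<'E'
from scipy.spatial.transform import Rotation as Ro
def wproj(P,st,dz=0):
    c=camera_info('wrist');T=np.eye(4);T[:3,:3]=Ro.from_euler('xyz',st['tool_rot']).as_matrix();T[:3,3]=st['position']+[0,0,dz]
    q=np.linalg.inv(T@c['hand_eye'])@np.r_[P,1];v=np.array([q[0],-q[1],-q[2]]);r=np.hypot(v[0],v[1]);a=np.arctan2(r,v[2])
    return np.array([c['cx'],c['cy']])+c['fx']*a*v[:2]/max(r,1e-9)
E
python3 - <<'E'
from h import *
st=readout.observe();w=grab_frame('wrist')
for dz in(0,.02,.04):
    print(dz,'tcp',wproj(st['position']+[0,0,dz],st,dz).round(),'green top c',wproj((.4513,-.2067,.054),st,dz).round(),'x+-',[wproj((.4513+e,-.2067,.054),st,dz).round() for e in(-.029,.029)],'y+ top',wproj((.4513,-.1777,.054),st,dz).round(),'beaker rim',wproj(onz('top',(303,238),.054),st,dz).round(),'blue',wproj((.5929,-.0601,.054),st,dz).round())
H=cv2.cvtColor(w,cv2.COLOR_BGR2HSV);m=(H[...,0]>55)&(H[...,0]<85)&(H[...,1]>110);print(blob(w,m,(315,300),90))
E
```

```text
0 tcp [321. 280.] green top c [320. 319.] x+- [array([255., 318.]), array([384., 318.])] y+ top [320. 258.] beaker rim [305.  -3.] blue [615.  23.]
0.02 tcp [321. 280.] green top c [320. 298.] x+- [array([261., 298.]), array([378., 298.])] y+ top [320. 243.] beaker rim [307.  11.] blue [591.  29.]
0.04 tcp [321. 280.] green top c [320. 281.] x+- [array([267., 281.]), array([373., 281.])] y+ top [320. 230.] beaker rim [309.  23.] blue [570.  34.]
(((317.31817626953125, 295.8636474609375), 72.14095306396484), 9878.0, (253, 224, 129, 132))
```

The wrist view matches the reported pose (cap edges at 253 to 382 against 255 to 384 predicted). So the shut fingers are drawn inside the cap, with no contact force and the cap unmoved. Before trying again I'll open in steps and watch the contact.

>>> drive_tool([
  {"dx":0,"dy":0,"dz":0,"yaw":0,"fingers":0.5},
  {"dx":0,"dy":0,"dz":0,"yaw":0,"fingers":0.5},
  {"dx":0,"dy":0,"dz":0,"yaw":0,"fingers":0.5},
  {"dx":0,"dy":0,"dz":0,"yaw":0,"fingers":0.5},
])

```text
clock: 5.75
position: [0.4521, -0.205, 0.0159]
tool_rot: [-3.142, 0.0, 1.571]
force: [0.1, -0.2, -0.2]
grip_width: 0.0425
finger_force: 0.0
```

>>> drive_tool([
  {"dx":0,"dy":0,"dz":0,"yaw":0,"fingers":0},
  {"dx":0,"dy":0,"dz":0,"yaw":0,"fingers":0},
  {"dx":0,"dy":0,"dz":0,"yaw":0,"fingers":0},
  {"dx":0,"dy":0,"dz":0,"yaw":0,"fingers":0},
  {"dx":0,"dy":0,"dz":0,"yaw":0,"fingers":0},
  {"dx":0,"dy":0,"dz":0,"yaw":0,"fingers":0},
])

```text
clock: 6.35
position: [0.4521, -0.205, 0.0159]
tool_rot: [-3.142, 0.0, 1.571]
force: [-1.1, 0.5, 0.1]
grip_width: 0.0854
finger_force: 0.0
```

>>> drive_tool([
  {"dx":0,"dy":0,"dz":0,"yaw":0,"fingers":0.3},
  {"dx":0,"dy":0,"dz":0,"yaw":0,"fingers":0.3},
  {"dx":0,"dy":0,"dz":0,"yaw":0,"fingers":0.4},
  {"dx":0,"dy":0,"dz":0,"yaw":0,"fingers":0.4},
])

```text
clock: 6.75
position: [0.4521, -0.205, 0.0159]
tool_rot: [-3.142, 0.0, 1.571]
force: [0.5, 0.2, 0.0]
grip_width: 0.0508
finger_force: 0.0
```

```bash
python3 - <<'E'
from h import *
w=grab_frame('wrist');s=grab_frame('side')
print(readout.observe()['finger_force'])
cv2.imwrite('pics/m3.png',np.hstack([cv2.resize(w[200:440,180:460],(400,343),interpolation=2),cv2.resize(s[240:310,310:392],(400,343),interpolation=2)]))
E
```

```text
0.0
```

View pics/m3.png

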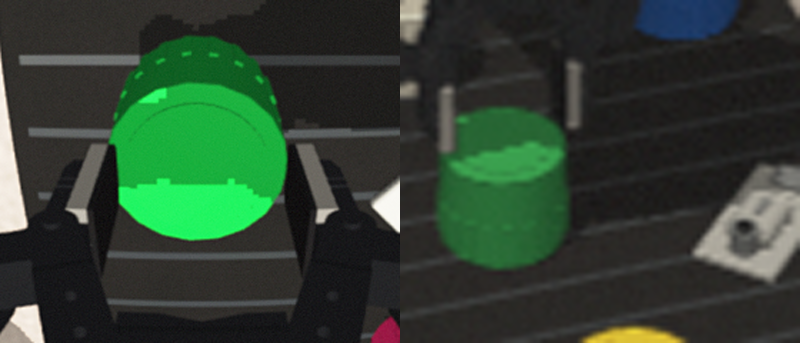

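The tips in the side view end level with the cap top, at about (345,266) and (320,271), rather than beside it. So the real fingertips sit well above the reported TCP. I'll measure that offset.

```bash
python3 - <<'E'
from h import *
for uv in [(345.3,266.1),(319.6,270.6),(331.5,270)]:
    o,d=ray('side',uv)
    for y in(-.205,-.216,-.194): print(uv,y,(o+d*(y-o[1])/d[1]).round(4))
st=readout.observe()
# wrist: tips now (crop*0.7+offset)
for X in(-.011,0,.011):
    print(X,[(d,wproj(st['position']+np.array([.027,X,d]),st).round()) for d in(0,.01,.02,.03,.04,.05)])
E
```

```text
(345.3, 266.1) -0.205 [ 0.4868 -0.205   0.0498]
(345.3, 266.1) -0.216 [ 0.483  -0.216   0.0583]
(345.3, 266.1) -0.194 [ 0.4905 -0.194   0.0412]
(319.6, 270.6) -0.205 [ 0.4266 -0.205   0.0509]
(319.6, 270.6) -0.216 [ 0.4235 -0.216   0.0594]
(319.6, 270.6) -0.194 [ 0.4297 -0.194   0.0423]
(331.5, 270) -0.205 [ 0.4542 -0.205   0.0462]
(331.5, 270) -0.216 [ 0.4509 -0.216   0.0548]
(331.5, 270) -0.194 [ 0.4576 -0.194   0.0376]
-0.011 [(0, array([370., 298.])), (0.01, array([372., 306.])), (0.02, array([375., 316.])), (0.03, array([378., 326.])), (0.04, array([381., 338.])), (0.05, array([384., 350.]))]
0 [(0, array([371., 280.])), (0.01, array([374., 288.])), (0.02, array([376., 297.])), (0.03, array([379., 306.])), (0.04, array([382., 317.])), (0.05, array([386., 329.]))]
0.011 [(0, array([372., 261.])), (0.01, array([375., 268.])), (0.02, array([378., 276.])), (0.03, array([381., 285.])), (0.04, array([384., 295.])), (0.05, array([388., 306.]))]
```

The tips sit about 40 mm above the reported TCP: z ≈ 0.055 to 0.058 against a reported 0.016, in both the side and wrist views. I'll allow for that by opening, going 40 mm lower, and gripping again.

>>> drive_tool([
  {"dx":0,"dy":0,"dz":0,"yaw":0,"fingers":0},
  {"dx":0,"dy":0,"dz":0,"yaw":0,"fingers":0},
  {"dx":0,"dy":0,"dz":0,"yaw":0,"fingers":0},
  {"dx":-0.01,"dy":0,"dz":0.1,"yaw":0,"fingers":0},
  {"dx":0,"dy":0,"dz":0.1,"yaw":0,"fingers":0},
  {"dx":0,"dy":0,"dz":0.1,"yaw":0,"fingers":0},
  {"dx":0,"dy":0,"dz":0.1,"yaw":0,"fingers":0},
  {"dx":0,"dy":0,"dz":0,"yaw":0,"fingers":0},
  {"dx":0,"dy":0,"dz":0,"yaw":0,"fingers":0.5},
  {"dx":0,"dy":0,"dz":0,"yaw":0,"fingers":0.5},
  {"dx":0,"dy":0,"dz":0,"yaw":0,"fingers":1},
  {"dx":0,"dy":0,"dz":0,"yaw":0,"fingers":1},
  {"dx":0,"dy":0,"dz":0,"yaw":0,"fingers":1},
])

```text
clock: 8.15
position: [0.4523, -0.2062, -0.0236]
tool_rot: [3.141, 0.0, 1.571]
force: [-0.8, -0.4, 7.5]
grip_width: 0.0577
finger_force: 26.7
```

```bash
python3 - <<'E'
from h import *
w=grab_frame('wrist');s=grab_frame('side')
cv2.imwrite('pics/m4.png',np.hstack([cv2.resize(w[200:440,180:460],(400,343),interpolation=2),cv2.resize(s[240:310,310:392],(400,343),interpolation=2)]))
E
```

```text
(no output)
```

View pics/m4.png

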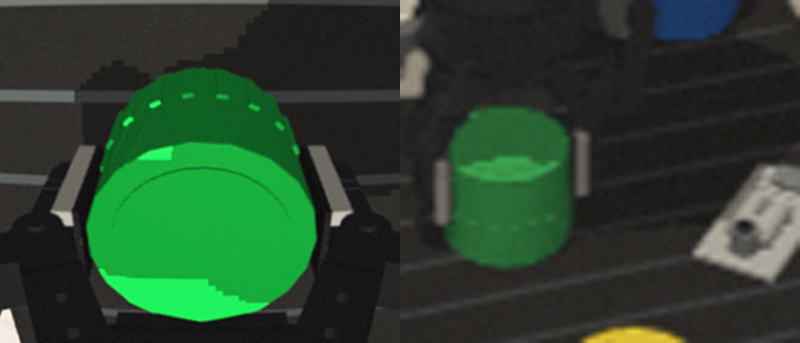

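The green cap is held (width 0.0577, 26.7 N), and the picture shows the pads on both sides of it at mid height. Now I'll lift it and carry it over the green bottle.

>>> drive_tool([
  {"dx":0,"dy":0,"dz":-0.1,"yaw":0,"fingers":1},
  {"dx":0,"dy":0,"dz":-0.3,"yaw":0,"fingers":1},
  {"dx":0,"dy":0,"dz":-0.3,"yaw":0,"fingers":1},
  {"dx":0,"dy":0,"dz":-0.3,"yaw":0,"fingers":1},
  {"dx":0,"dy":0,"dz":-0.3,"yaw":0,"fingers":1},
  {"dx":0,"dy":0,"dz":-0.3,"yaw":0,"fingers":1},
  {"dx":0,"dy":0,"dz":-0.3,"yaw":0,"fingers":1},
  {"dx":0,"dy":0,"dz":-0.3,"yaw":0,"fingers":1},
  {"dx":0,"dy":0,"dz":-0.2,"yaw":0,"fingers":1},
  {"dx":0.32,"dy":0.14,"dz":0,"yaw":0,"fingers":1},
  {"dx":0.32,"dy":0.14,"dz":0,"yaw":0,"fingers":1},
  {"dx":0.32,"dy":0.14,"dz":0,"yaw":0,"fingers":1},
  {"dx":0.32,"dy":0.14,"dz":0,"yaw":0,"fingers":1},
  {"dx":0.32,"dy":0.14,"dz":0,"yaw":0,"fingers":1},
  {"dx":0.32,"dy":0.14,"dz":0,"yaw":0,"fingers":1},
  {"dx":0.32,"dy":0.14,"dz":0,"yaw":0,"fingers":1},
  {"dx":0.32,"dy":0.14,"dz":0,"yaw":0,"fingers":1},
  {"dx":0.32,"dy":0.15,"dz":0,"yaw":0,"fingers":1},
  {"dx":0.37,"dy":0.15,"dz":0,"yaw":0,"fingers":1},
])

```text
clock: 10.15
position: [0.5942, 0.1199, 0.2169]
tool_rot: [3.141, 0.0, 1.57]
force: [1.3, -0.8, 0.0]
grip_width: 0.0577
finger_force: 27.1
```

>>> drive_tool([
  {"dx":0,"dy":0,"dz":0,"yaw":0,"fingers":1},
  {"dx":0,"dy":0,"dz":0,"yaw":0,"fingers":1},
])

```text
clock: 10.35
position: [0.5937, 0.1195, 0.2162]
tool_rot: [-3.141, 0.001, 1.572]
force: [-0.8, -1.1, -1.1]
grip_width: 0.058
finger_force: 27.1
```

>>> drive_tool([
  {"dx":0,"dy":0.02,"dz":0.1,"yaw":0,"fingers":1},
  {"dx":0,"dy":0,"dz":0.15,"yaw":0,"fingers":1},
  {"dx":0,"dy":0,"dz":0.15,"yaw":0,"fingers":1},
  {"dx":0,"dy":0,"dz":0.15,"yaw":0,"fingers":1},
  {"dx":0,"dy":0,"dz":0.1,"yaw":0,"fingers":1},
  {"dx":0,"dy":0,"dz":0.1,"yaw":0,"fingers":1},
  {"dx":0,"dy":0,"dz":0.08,"yaw":0,"fingers":1},
  {"dx":0,"dy":0,"dz":0.05,"yaw":0,"fingers":1},
  {"dx":0,"dy":0,"dz":0.04,"yaw":0,"fingers":1},
  {"dx":0,"dy":0,"dz":0.01,"yaw":0,"fingers":1},
  {"dx":0,"dy":0,"dz":0,"yaw":0,"fingers":1},
])

```text
clock: 11.45
position: [0.596, 0.1191, 0.123]
tool_rot: [3.141, -0.0, 1.571]
force: [0.2, 0.3, -0.2]
grip_width: 0.058
finger_force: 27.1
```

```bash
python3 - <<'E'
from h import *
s=grab_frame('side');w=grab_frame('wrist')
cv2.imwrite('pics/m5.png',np.hstack([cv2.resize(w[200:440,180:460],(400,343),interpolation=2),cv2.resize(s[110:230,270:410],(400,343),interpolation=2)]))
E
```

```text
(no output)
```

View pics/m5.png

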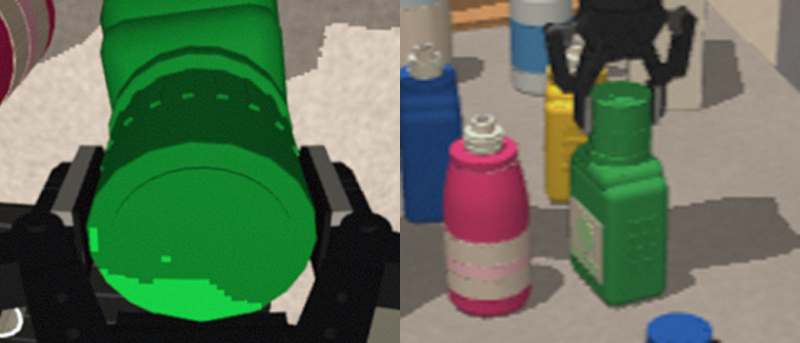

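The green cap is down around the neck, with its rim on the seat. I'll release it, rise, and move above the blue cap.

>>> drive_tool([
  {"dx":0,"dy":0,"dz":0,"yaw":0,"fingers":0},
  {"dx":0,"dy":0,"dz":0,"yaw":0,"fingers":0},
  {"dx":0,"dy":0,"dz":0,"yaw":0,"fingers":0},
  {"dx":0,"dy":0,"dz":0,"yaw":0,"fingers":0},
  {"dx":0,"dy":0,"dz":-0.1,"yaw":0,"fingers":0},
  {"dx":0,"dy":0,"dz":-0.2,"yaw":0,"fingers":0},
  {"dx":0,"dy":0,"dz":-0.2,"yaw":0,"fingers":0},
  {"dx":0,"dy":0,"dz":-0.2,"yaw":0,"fingers":0},
  {"dx":0,"dy":0,"dz":-0.2,"yaw":0,"fingers":0},
  {"dx":-0.3,"dy":-0.03,"dz":0,"yaw":0,"fingers":0},
  {"dx":-0.3,"dy":0,"dz":0,"yaw":0,"fingers":0},
  {"dx":-0.3,"dy":0,"dz":0,"yaw":0,"fingers":0},
  {"dx":-0.3,"dy":0,"dz":0,"yaw":0,"fingers":0},
  {"dx":-0.3,"dy":0,"dz":0,"yaw":0,"fingers":0},
  {"dx":-0.29,"dy":0,"dz":0,"yaw":0,"fingers":0},
  {"dx":0,"dy":0,"dz":0,"yaw":0,"fingers":0},
  {"dx":0,"dy":0,"dz":0,"yaw":0,"fingers":0},
])

```text
clock: 13.25
position: [0.5931, -0.0603, 0.2135]
tool_rot: [3.141, -0.0, 1.57]
force: [0.2, 1.3, 0.0]
grip_width: 0.0857
finger_force: 0.0
```

```bash
python3 - <<'E'
from h import *
t=grab_frame('top')
H=cv2.cvtColor(t,cv2.COLOR_BGR2HSV);m=(H[...,0]>55)&(H[...,0]<85)&(H[...,1]>120)&(H[...,2]>140)
(c,r),a,b=blob(t,m,(203,159),20);print(c,r,a,b,onz('top',c,.2).round(4))
s=grab_frame('side');cv2.imwrite('pics/s6.png',s)
E
```

```text
Traceback (most recent call last):
  File "h.py", line 16, in blob
    c=max(cs,key=cv2.contourArea);return cv2.minEnclosingCircle(cv2.convexHull(c)),cv2.contourArea(c),cv2.boundingRect(c)
ValueError: max() iterable argument is empty
```

>>> drive_tool([
  {"dx":0,"dy":0,"dz":0.3,"yaw":0,"fingers":0},
  {"dx":0,"dy":0,"dz":0.3,"yaw":0,"fingers":0},
  {"dx":0,"dy":0,"dz":0.3,"yaw":0,"fingers":0},
  {"dx":0,"dy":0,"dz":0.3,"yaw":0,"fingers":0},
  {"dx":0,"dy":0,"dz":0.3,"yaw":0,"fingers":0},
  {"dx":0,"dy":0,"dz":0.3,"yaw":0,"fingers":0},
  {"dx":0,"dy":0,"dz":0.2,"yaw":0,"fingers":0},
  {"dx":0,"dy":0,"dz":0.2,"yaw":0,"fingers":0},
  {"dx":0,"dy":0,"dz":0.1,"yaw":0,"fingers":0},
  {"dx":0,"dy":0,"dz":0.07,"yaw":0,"fingers":0},
  {"dx":0,"dy":0,"dz":0,"yaw":0,"fingers":0},
  {"dx":0,"dy":0,"dz":0,"yaw":0,"fingers":0},
  {"dx":0,"dy":0,"dz":0,"yaw":0,"fingers":0.5},
  {"dx":0,"dy":0,"dz":0,"yaw":0,"fingers":0.5},
  {"dx":0,"dy":0,"dz":0,"yaw":0,"fingers":1},
  {"dx":0,"dy":0,"dz":0,"yaw":0,"fingers":1},
  {"dx":0,"dy":0,"dz":0,"yaw":0,"fingers":1},
])

```text
clock: 15.0
position: [0.5934, -0.0599, -0.0233]
tool_rot: [3.141, -0.0, 1.571]
force: [-1.0, 0.5, 9.1]
grip_width: 0.0578
finger_force: 25.1
```

>>> drive_tool([
  {"dx":0,"dy":0,"dz":-0.1,"yaw":0,"fingers":1},
  {"dx":0,"dy":0,"dz":-0.3,"yaw":0,"fingers":1},
  {"dx":0,"dy":0,"dz":-0.4,"yaw":0,"fingers":1},
  {"dx":0,"dy":0,"dz":-0.4,"yaw":0,"fingers":1},
  {"dx":0,"dy":0,"dz":-0.4,"yaw":0,"fingers":1},
  {"dx":0,"dy":0,"dz":-0.4,"yaw":0,"fingers":1},
  {"dx":0,"dy":0,"dz":-0.4,"yaw":0,"fingers":1},
  {"dx":0.3,"dy":-0.11,"dz":0,"yaw":0,"fingers":1},
  {"dx":0.3,"dy":-0.11,"dz":0,"yaw":0,"fingers":1},
  {"dx":0.3,"dy":-0.11,"dz":0,"yaw":0,"fingers":1},
  {"dx":0.3,"dy":-0.11,"dz":0,"yaw":0,"fingers":1},
  {"dx":0.3,"dy":-0.11,"dz":0,"yaw":0,"fingers":1},
  {"dx":0.3,"dy":-0.11,"dz":0,"yaw":0,"fingers":1},
  {"dx":0.3,"dy":-0.11,"dz":0,"yaw":0,"fingers":1},
  {"dx":0.3,"dy":-0.11,"dz":0,"yaw":0,"fingers":1},
  {"dx":0.3,"dy":-0.11,"dz":0,"yaw":0,"fingers":1},
  {"dx":0.3,"dy":-0.11,"dz":0,"yaw":0,"fingers":1},
  {"dx":0.3,"dy":-0.11,"dz":0,"yaw":0,"fingers":1},
  {"dx":0.3,"dy":-0.11,"dz":0,"yaw":0,"fingers":1},
  {"dx":0.3,"dy":0,"dz":0,"yaw":0,"fingers":1},
])

```text
clock: 17.0
position: [0.4595, 0.3313, 0.2168]
tool_rot: [-3.141, -0.001, 1.572]
force: [0.9, 0.3, 0.8]
grip_width: 0.0577
finger_force: 27.1
```

>>> drive_tool([
  {"dx":0,"dy":0,"dz":0,"yaw":0,"fingers":1},
  {"dx":0,"dy":0,"dz":0,"yaw":0,"fingers":1},
  {"dx":0,"dy":0,"dz":0,"yaw":0,"fingers":1},
])

```text
clock: 17.3
position: [0.4611, 0.3289, 0.2163]
tool_rot: [3.141, 0.0, 1.57]
force: [-0.3, 0.2, 0.9]
grip_width: 0.0577
finger_force: 27.1
```

Next I'll lower it onto the blue seat (reported z about 0.1225), release, and rise.

>>> drive_tool([
  {"dx":0.01,"dy":0,"dz":0.1,"yaw":0,"fingers":1},
  {"dx":0,"dy":0,"dz":0.15,"yaw":0,"fingers":1},
  {"dx":0,"dy":0,"dz":0.15,"yaw":0,"fingers":1},
  {"dx":0,"dy":0,"dz":0.15,"yaw":0,"fingers":1},
  {"dx":0,"dy":0,"dz":0.1,"yaw":0,"fingers":1},
  {"dx":0,"dy":0,"dz":0.1,"yaw":0,"fingers":1},
  {"dx":0,"dy":0,"dz":0.08,"yaw":0,"fingers":1},
  {"dx":0,"dy":0,"dz":0.05,"yaw":0,"fingers":1},
  {"dx":0,"dy":0,"dz":0.04,"yaw":0,"fingers":1},
  {"dx":0,"dy":0,"dz":0.01,"yaw":0,"fingers":1},
  {"dx":0,"dy":0,"dz":0,"yaw":0,"fingers":1},
])

```text
clock: 18.4
position: [0.461, 0.3311, 0.1231]
tool_rot: [3.141, -0.0, 1.571]
force: [0.9, -0.1, -0.4]
grip_width: 0.0574
finger_force: 27.1
```

>>> drive_tool([
  {"dx":0,"dy":0,"dz":0,"yaw":0,"fingers":0},
  {"dx":0,"dy":0,"dz":0,"yaw":0,"fingers":0},
  {"dx":0,"dy":0,"dz":0,"yaw":0,"fingers":0},
  {"dx":0,"dy":0,"dz":0,"yaw":0,"fingers":0},
  {"dx":0,"dy":0,"dz":-0.1,"yaw":0,"fingers":0},
  {"dx":0,"dy":0,"dz":-0.2,"yaw":0,"fingers":0},
  {"dx":0,"dy":0,"dz":-0.2,"yaw":0,"fingers":0},
  {"dx":0,"dy":0,"dz":-0.2,"yaw":0,"fingers":0},
  {"dx":0,"dy":0,"dz":-0.2,"yaw":0,"fingers":0},
  {"dx":-0.4,"dy":0,"dz":0,"yaw":0,"fingers":0},
  {"dx":-0.4,"dy":0,"dz":0,"yaw":0,"fingers":0},
  {"dx":-0.4,"dy":0,"dz":0,"yaw":0,"fingers":0},
  {"dx":-0.4,"dy":0,"dz":0,"yaw":0,"fingers":0},
  {"dx":-0.4,"dy":0,"dz":0,"yaw":0,"fingers":0},
  {"dx":-0.4,"dy":0,"dz":0,"yaw":0,"fingers":0},
  {"dx":-0.4,"dy":0,"dz":0,"yaw":0,"fingers":0},
  {"dx":-0.4,"dy":0,"dz":0,"yaw":0,"fingers":0},
  {"dx":-0.4,"dy":0,"dz":0,"yaw":0,"fingers":0},
  {"dx":-0.4,"dy":0,"dz":0,"yaw":0,"fingers":0},
])

```text
clock: 20.3
position: [0.4609, -0.0706, 0.2137]
tool_rot: [3.141, -0.0, 1.571]
force: [0.7, -0.8, 0.6]
grip_width: 0.0852
finger_force: 0.0
```

>>> drive_tool([
  {"dx":-0.4,"dy":0,"dz":0,"yaw":0,"fingers":0},
  {"dx":-0.4,"dy":0,"dz":0,"yaw":0,"fingers":0},
  {"dx":-0.4,"dy":0,"dz":0,"yaw":0,"fingers":0},
  {"dx":-0.4,"dy":0,"dz":0,"yaw":0,"fingers":0},
  {"dx":-0.4,"dy":-0.05,"dz":0,"yaw":0,"fingers":0},
  {"dx":-0.4,"dy":0,"dz":0,"yaw":0,"fingers":0},
  {"dx":-0.4,"dy":0,"dz":0,"yaw":0,"fingers":0},
  {"dx":-0.24,"dy":0,"dz":0,"yaw":0,"fingers":0},
  {"dx":0,"dy":0,"dz":0,"yaw":0,"fingers":0},
  {"dx":0,"dy":0,"dz":0,"yaw":0,"fingers":0},
  {"dx":0,"dy":0,"dz":0,"yaw":0,"fingers":0},
])

```text
clock: 21.4
position: [0.4565, -0.3721, 0.2132]
tool_rot: [3.141, -0.0, 1.572]
force: [0.4, -0.5, 0.1]
grip_width: 0.0855
finger_force: 0.0
```

```bash
python3 - <<'E'
from h import *
s=grab_frame('side');t=grab_frame('top')
cv2.imwrite('pics/m6.png',np.hstack([cv2.resize(s[100:230,250:390],(400,371),interpolation=2),cv2.resize(t[130:260,70:210],(400,371),interpolation=2)]))
E
```

```text
(no output)
```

View pics/m6.png

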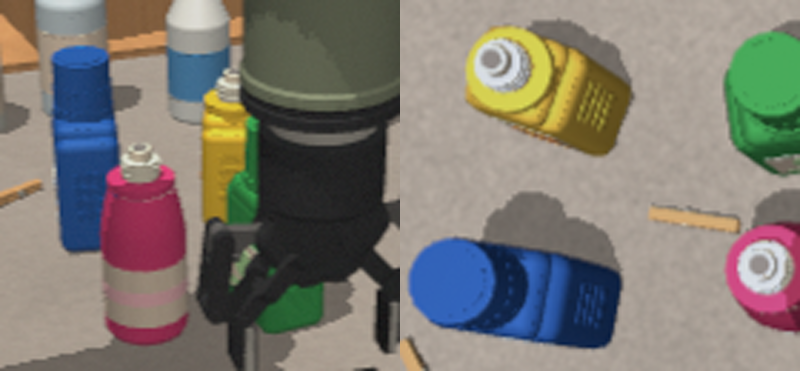

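Blue is seated upright and the bottles stand where they were. Now I'll grip the small yellow cap.

>>> drive_tool([
  {"dx":0,"dy":0,"dz":0.3,"yaw":0,"fingers":0},
  {"dx":0,"dy":0,"dz":0.3,"yaw":0,"fingers":0},
  {"dx":0,"dy":0,"dz":0.3,"yaw":0,"fingers":0},
  {"dx":0,"dy":0,"dz":0.3,"yaw":0,"fingers":0},
  {"dx":0,"dy":0,"dz":0.3,"yaw":0,"fingers":0},
  {"dx":0,"dy":0,"dz":0.3,"yaw":0,"fingers":0},
  {"dx":0,"dy":0,"dz":0.2,"yaw":0,"fingers":0},
  {"dx":0,"dy":0,"dz":0.2,"yaw":0,"fingers":0},
  {"dx":0,"dy":0,"dz":0.1,"yaw":0,"fingers":0},
  {"dx":0,"dy":0,"dz":0.07,"yaw":0,"fingers":0},
  {"dx":0,"dy":0,"dz":0,"yaw":0,"fingers":0},
  {"dx":0,"dy":0,"dz":0,"yaw":0,"fingers":0},
  {"dx":0,"dy":0,"dz":0,"yaw":0,"fingers":0.5},
  {"dx":0,"dy":0,"dz":0,"yaw":0,"fingers":0.5},
  {"dx":0,"dy":0,"dz":0,"yaw":0,"fingers":1},
  {"dx":0,"dy":0,"dz":0,"yaw":0,"fingers":1},
  {"dx":0,"dy":0,"dz":0,"yaw":0,"fingers":1},
])

```text
clock: 23.2
position: [0.4566, -0.3732, -0.0233]
tool_rot: [3.141, 0.0, 1.571]
force: [-1.0, 2.3, 8.7]
grip_width: 0.0578
finger_force: 25.0
```

>>> drive_tool([
  {"dx":0,"dy":0,"dz":-0.1,"yaw":0,"fingers":1},
  {"dx":0,"dy":0,"dz":-0.3,"yaw":0,"fingers":1},
  {"dx":0,"dy":0,"dz":-0.4,"yaw":0,"fingers":1},
  {"dx":0,"dy":0,"dz":-0.4,"yaw":0,"fingers":1},
  {"dx":0,"dy":0,"dz":-0.4,"yaw":0,"fingers":1},
  {"dx":0,"dy":0,"dz":-0.4,"yaw":0,"fingers":1},
  {"dx":0,"dy":0,"dz":-0.4,"yaw":0,"fingers":1},
  {"dx":0.38,"dy":0.09,"dz":0,"yaw":0,"fingers":1},
  {"dx":0.38,"dy":0.09,"dz":0,"yaw":0,"fingers":1},
  {"dx":0.38,"dy":0.09,"dz":0,"yaw":0,"fingers":1},
  {"dx":0.38,"dy":0.09,"dz":0,"yaw":0,"fingers":1},
  {"dx":0.38,"dy":0.09,"dz":0,"yaw":0,"fingers":1},
  {"dx":0.38,"dy":0.09,"dz":0,"yaw":0,"fingers":1},
  {"dx":0.38,"dy":0.09,"dz":0,"yaw":0,"fingers":1},
  {"dx":0.38,"dy":0.09,"dz":0,"yaw":0,"fingers":1},
  {"dx":0.38,"dy":0.09,"dz":0,"yaw":0,"fingers":1},
  {"dx":0.38,"dy":0.09,"dz":0,"yaw":0,"fingers":1},
  {"dx":0.38,"dy":0.09,"dz":0,"yaw":0,"fingers":1},
  {"dx":0.38,"dy":0.09,"dz":0,"yaw":0,"fingers":1},
])

```text
clock: 25.1
position: [0.564, 0.0846, 0.2167]
tool_rot: [3.141, -0.0, 1.571]
force: [0.5, -0.9, -1.1]
grip_width: 0.0577
finger_force: 27.1
```

>>> drive_tool([
  {"dx":0.38,"dy":0.09,"dz":0,"yaw":0,"fingers":1},
  {"dx":0.38,"dy":0.09,"dz":0,"yaw":0,"fingers":1},
  {"dx":0.38,"dy":0.09,"dz":0,"yaw":0,"fingers":1},
  {"dx":0.38,"dy":0.09,"dz":0,"yaw":0,"fingers":1},
  {"dx":0.38,"dy":0.09,"dz":0,"yaw":0,"fingers":1},
  {"dx":0.38,"dy":0.07,"dz":0,"yaw":0,"fingers":1},
  {"dx":0.05,"dy":0,"dz":0,"yaw":0,"fingers":1},
  {"dx":0,"dy":0,"dz":0,"yaw":0,"fingers":1},
  {"dx":0,"dy":0,"dz":0,"yaw":0,"fingers":1},
  {"dx":0,"dy":0,"dz":0,"yaw":0,"fingers":1},
])

```text
clock: 26.1
position: [0.6161, 0.3147, 0.2165]
tool_rot: [3.141, 0.0, 1.57]
force: [0.4, -0.3, -1.2]
grip_width: 0.0577
finger_force: 27.1
```

>>> drive_tool([
  {"dx":0.01,"dy":0.01,"dz":0.1,"yaw":0,"fingers":1},
  {"dx":0,"dy":0,"dz":0.2,"yaw":0,"fingers":1},
  {"dx":0,"dy":0,"dz":0.2,"yaw":0,"fingers":1},
  {"dx":0,"dy":0,"dz":0.15,"yaw":0,"fingers":1},
  {"dx":0,"dy":0,"dz":0.1,"yaw":0,"fingers":1},
  {"dx":0,"dy":0,"dz":0.1,"yaw":0,"fingers":1},
  {"dx":0,"dy":0,"dz":0.08,"yaw":0,"fingers":1},
  {"dx":0,"dy":0,"dz":0.05,"yaw":0,"fingers":1},
  {"dx":0,"dy":0,"dz":0.04,"yaw":0,"fingers":1},
  {"dx":0,"dy":0,"dz":0.01,"yaw":0,"fingers":1},
  {"dx":0,"dy":0,"dz":0,"yaw":0,"fingers":1},
])

```text
clock: 27.2
position: [0.617, 0.3171, 0.1131]
tool_rot: [3.141, -0.0, 1.571]
force: [0.2, -0.1, 0.4]
grip_width: 0.0574
finger_force: 27.1
```

>>> drive_tool([
  {"dx":0,"dy":0,"dz":0,"yaw":0,"fingers":0},
  {"dx":0,"dy":0,"dz":0,"yaw":0,"fingers":0},
  {"dx":0,"dy":0,"dz":0,"yaw":0,"fingers":0},
  {"dx":0,"dy":0,"dz":0,"yaw":0,"fingers":0},
  {"dx":0,"dy":0,"dz":-0.1,"yaw":0,"fingers":0},
  {"dx":0,"dy":0,"dz":-0.2,"yaw":0,"fingers":0},
  {"dx":0,"dy":0,"dz":-0.2,"yaw":0,"fingers":0},
  {"dx":0,"dy":0,"dz":-0.25,"yaw":0,"fingers":0},
  {"dx":0,"dy":0,"dz":-0.25,"yaw":0,"fingers":0},
  {"dx":-0.4,"dy":-0.02,"dz":0,"yaw":0,"fingers":0},
  {"dx":-0.4,"dy":-0.02,"dz":0,"yaw":0,"fingers":0},
  {"dx":-0.4,"dy":-0.02,"dz":0,"yaw":0,"fingers":0},
  {"dx":-0.4,"dy":-0.02,"dz":0,"yaw":0,"fingers":0},
  {"dx":-0.4,"dy":-0.02,"dz":0,"yaw":0,"fingers":0},
  {"dx":-0.4,"dy":-0.02,"dz":0,"yaw":0,"fingers":0},
  {"dx":-0.4,"dy":-0.02,"dz":0,"yaw":0,"fingers":0},
  {"dx":-0.4,"dy":-0.02,"dz":0,"yaw":0,"fingers":0},
  {"dx":-0.4,"dy":-0.02,"dz":0,"yaw":0,"fingers":0},
  {"dx":-0.4,"dy":-0.02,"dz":0,"yaw":0,"fingers":0},
])

```text
clock: 29.1
position: [0.5969, -0.0846, 0.2138]
tool_rot: [3.141, -0.0, 1.571]
force: [0.1, 0.2, -0.7]
grip_width: 0.0852
finger_force: 0.0
```

>>> drive_tool([
  {"dx":-0.4,"dy":-0.03,"dz":0,"yaw":0,"fingers":0},
  {"dx":-0.4,"dy":-0.03,"dz":0,"yaw":0,"fingers":0},
  {"dx":-0.4,"dy":-0.03,"dz":0,"yaw":0,"fingers":0},
  {"dx":-0.4,"dy":-0.03,"dz":0,"yaw":0,"fingers":0},
  {"dx":-0.4,"dy":-0.03,"dz":0,"yaw":0,"fingers":0},
  {"dx":-0.4,"dy":-0.03,"dz":0,"yaw":0,"fingers":0},
  {"dx":-0.29,"dy":-0.03,"dz":0,"yaw":0,"fingers":0},
  {"dx":0,"dy":0,"dz":0,"yaw":0,"fingers":0},
  {"dx":0,"dy":0,"dz":0,"yaw":0,"fingers":0},
  {"dx":0,"dy":0,"dz":0,"yaw":0,"fingers":0},
])

```text
clock: 30.1
position: [0.5766, -0.3509, 0.2132]
tool_rot: [3.141, -0.0, 1.572]
force: [0.1, 1.0, -0.9]
grip_width: 0.0854
finger_force: 0.0
```

>>> drive_tool([
  {"dx":-0.01,"dy":-0.01,"dz":0.3,"yaw":0,"fingers":0},
  {"dx":0,"dy":0,"dz":0.3,"yaw":0,"fingers":0},
  {"dx":0,"dy":0,"dz":0.3,"yaw":0,"fingers":0},
  {"dx":0,"dy":0,"dz":0.3,"yaw":0,"fingers":0},
  {"dx":0,"dy":0,"dz":0.3,"yaw":0,"fingers":0},
  {"dx":0,"dy":0,"dz":0.3,"yaw":0,"fingers":0},
  {"dx":0,"dy":0,"dz":0.2,"yaw":0,"fingers":0},
  {"dx":0,"dy":0,"dz":0.2,"yaw":0,"fingers":0},
  {"dx":0,"dy":0,"dz":0.1,"yaw":0,"fingers":0},
  {"dx":0,"dy":0,"dz":0.07,"yaw":0,"fingers":0},
  {"dx":0,"dy":0,"dz":0,"yaw":0,"fingers":0},
  {"dx":0,"dy":0,"dz":0,"yaw":0,"fingers":0},
  {"dx":0,"dy":0,"dz":0,"yaw":0,"fingers":0.5},
  {"dx":0,"dy":0,"dz":0,"yaw":0,"fingers":0.5},
  {"dx":0,"dy":0,"dz":0,"yaw":0,"fingers":1},
  {"dx":0,"dy":0,"dz":0,"yaw":0,"fingers":1},
  {"dx":0,"dy":0,"dz":0,"yaw":0,"fingers":1},
])

```text
clock: 31.8
position: [0.5756, -0.3531, -0.0231]
tool_rot: [3.141, 0.0, 1.571]
force: [-2.5, 1.8, 7.6]
grip_width: 0.0585
finger_force: 25.4
```

>>> drive_tool([
  {"dx":0,"dy":0,"dz":-0.1,"yaw":0,"fingers":1},
  {"dx":0,"dy":0,"dz":-0.3,"yaw":0,"fingers":1},
  {"dx":0,"dy":0,"dz":-0.4,"yaw":0,"fingers":1},
  {"dx":0,"dy":0,"dz":-0.4,"yaw":0,"fingers":1},
  {"dx":0,"dy":0,"dz":-0.4,"yaw":0,"fingers":1},
  {"dx":0,"dy":0,"dz":-0.4,"yaw":0,"fingers":1},
  {"dx":0,"dy":0,"dz":-0.4,"yaw":0,"fingers":1},
  {"dx":0.4,"dy":-0.09,"dz":0,"yaw":0,"fingers":1},
  {"dx":0.4,"dy":-0.09,"dz":0,"yaw":0,"fingers":1},
  {"dx":0.4,"dy":-0.09,"dz":0,"yaw":0,"fingers":1},
  {"dx":0.4,"dy":-0.09,"dz":0,"yaw":0,"fingers":1},
  {"dx":0.4,"dy":-0.09,"dz":0,"yaw":0,"fingers":1},
  {"dx":0.4,"dy":-0.09,"dz":0,"yaw":0,"fingers":1},
  {"dx":0.4,"dy":-0.09,"dz":0,"yaw":0,"fingers":1},
  {"dx":0.4,"dy":-0.09,"dz":0,"yaw":0,"fingers":1},
  {"dx":0.4,"dy":-0.09,"dz":0,"yaw":0,"fingers":1},
  {"dx":0.4,"dy":-0.09,"dz":0,"yaw":0,"fingers":1},
  {"dx":0.4,"dy":-0.09,"dz":0,"yaw":0,"fingers":1},
  {"dx":0.4,"dy":-0.07,"dz":0,"yaw":0,"fingers":1},
])

```text
clock: 33.7
position: [0.4682, 0.1285, 0.2167]
tool_rot: [3.141, -0.001, 1.571]
force: [1.4, 0.1, -0.9]
grip_width: 0.0583
finger_force: 27.1
```

>>> drive_tool([
  {"dx":0,"dy":0,"dz":0,"yaw":0,"fingers":1},
  {"dx":0,"dy":0,"dz":0,"yaw":0,"fingers":1},
  {"dx":0,"dy":0,"dz":0,"yaw":0,"fingers":1},
])

```text
clock: 34.0
position: [0.4691, 0.1261, 0.2163]
tool_rot: [3.141, -0.0, 1.57]
force: [-0.6, 0.4, -0.2]
grip_width: 0.0582
finger_force: 27.1
```

>>> drive_tool([
  {"dx":0.01,"dy":0.01,"dz":0.1,"yaw":0,"fingers":1},
  {"dx":0,"dy":0,"dz":0.15,"yaw":0,"fingers":1},
  {"dx":0,"dy":0,"dz":0.15,"yaw":0,"fingers":1},
  {"dx":0,"dy":0,"dz":0.1,"yaw":0,"fingers":1},
  {"dx":0,"dy":0,"dz":0.1,"yaw":0,"fingers":1},
  {"dx":0,"dy":0,"dz":0.1,"yaw":0,"fingers":1},
  {"dx":0,"dy":0,"dz":0.06,"yaw":0,"fingers":1},
  {"dx":0,"dy":0,"dz":0.04,"yaw":0,"fingers":1},
  {"dx":0,"dy":0,"dz":0.03,"yaw":0,"fingers":1},
  {"dx":0,"dy":0,"dz":0.01,"yaw":0,"fingers":1},
  {"dx":0,"dy":0,"dz":0,"yaw":0,"fingers":1},
])

```text
clock: 35.1
position: [0.4704, 0.1282, 0.1328]
tool_rot: [3.141, -0.001, 1.571]
force: [-5.3, -0.5, 17.9]
grip_width: 0.0587
finger_force: 28.4
```

>>> drive_tool([
  {"dx":0,"dy":0,"dz":0,"yaw":0,"fingers":0},
  {"dx":0,"dy":0,"dz":0,"yaw":0,"fingers":0},
  {"dx":0,"dy":0,"dz":0,"yaw":0,"fingers":0},
  {"dx":0,"dy":0,"dz":0,"yaw":0,"fingers":0},
  {"dx":0,"dy":0,"dz":-0.1,"yaw":0,"fingers":0},
  {"dx":0,"dy":0,"dz":-0.2,"yaw":0,"fingers":0},
  {"dx":0,"dy":0,"dz":-0.2,"yaw":0,"fingers":0},
  {"dx":0,"dy":0,"dz":-0.2,"yaw":0,"fingers":0},
  {"dx":0,"dy":0,"dz":-0.2,"yaw":0,"fingers":0},
  {"dx":-0.4,"dy":0,"dz":0,"yaw":0,"fingers":0},
  {"dx":-0.4,"dy":0,"dz":0,"yaw":0,"fingers":0},
  {"dx":-0.4,"dy":0,"dz":0,"yaw":0,"fingers":0},
  {"dx":-0.4,"dy":0,"dz":0,"yaw":0,"fingers":0},
  {"dx":-0.4,"dy":0,"dz":0,"yaw":0,"fingers":0},
  {"dx":-0.4,"dy":0,"dz":0,"yaw":0,"fingers":0},
  {"dx":-0.4,"dy":0,"dz":0,"yaw":0,"fingers":0},
  {"dx":-0.4,"dy":0,"dz":0,"yaw":0,"fingers":0},
  {"dx":-0.4,"dy":0,"dz":0,"yaw":0,"fingers":0},
  {"dx":0,"dy":0,"dz":0,"yaw":0,"fingers":0},
  {"dx":0,"dy":0,"dz":0,"yaw":0,"fingers":0},
])

```text
clock: 37.1
position: [0.4697, -0.2328, 0.2223]
tool_rot: [-3.142, 0.0, 1.569]
force: [-0.7, -0.1, -0.9]
grip_width: 0.0856
finger_force: 0.0
```

```bash
python3 - <<'E'
from h import *
s=grab_frame('side');t=grab_frame('top')
cv2.imwrite('pics/m7.png',np.hstack([cv2.resize(s[100:240,250:390],(400,400),interpolation=2),cv2.resize(t[120:260,80:220],(400,400),interpolation=2)]))
H=cv2.cvtColor(t,cv2.COLOR_BGR2HSV);h,S,V=[H[...,i].astype(int) for i in range(3)]
for n,(lo,hi),P in [('blue',(100,125),(.4615,.330,.2)),('green',(55,85),(.5955,.1187,.2)),('yellow',(20,35),(.617,.3162,.19)),('pink',(155,178),(.470,.128,.21))]:
    c=camera_info('top');q=np.linalg.inv(c['T'])@np.r_[P,1];u=(int(c['cx']-c['fx']*q[0]/q[2]),int(c['cy']+c['fy']*q[1]/q[2]))
    vt=np.median(V[u[1]-3:u[1]+4,u[0]-3:u[0]+4]);k=(h>=lo)&(h<=hi)&(S>110)&(abs(V-vt)<12)
    (cc,r),a,b=blob(t,k,u,18);print(n,u,np.round(cc,1),round(r,1),b,onz('top',cc,P[2]).round(4))
E
```

```text
blue (87, 228) [ 87.5 228.3] 14.8 (73, 214, 30, 29) [0.4615 0.33   0.2   ]
green (199, 156) [198.8 157.3] 16.2 (185, 142, 30, 31) [0.5932 0.1195 0.2   ]
yellow (97, 148) [ 97.3 147.5] 14.4 (83, 134, 29, 28) [0.6182 0.3171 0.19  ]
pink (193, 221) [193.8 222.8] 15.3 (179, 214, 30, 25) [0.4673 0.1269 0.21  ]
```

View pics/m7.png

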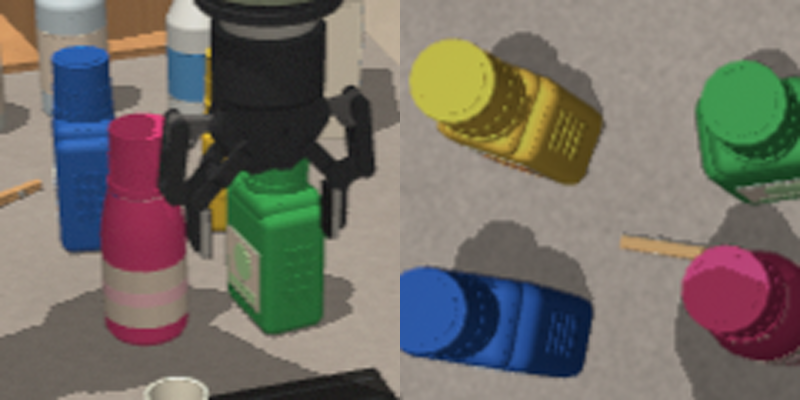

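All four caps look seated. Lowering pink showed 18 N, so I'll move the arm clear and check the heights in the side view with numbers.

>>> drive_tool([
  {"dx":-0.3,"dy":-0.05,"dz":-0.1,"yaw":0,"fingers":0},
  {"dx":-0.3,"dy":-0.05,"dz":-0.1,"yaw":0,"fingers":0},
  {"dx":-0.3,"dy":0,"dz":-0.1,"yaw":0,"fingers":0},
  {"dx":-0.3,"dy":0,"dz":-0.1,"yaw":0,"fingers":0},
  {"dx":-0.3,"dy":0,"dz":-0.1,"yaw":0,"fingers":0},
  {"dx":-0.3,"dy":0,"dz":-0.1,"yaw":0,"fingers":0},
  {"dx":0,"dy":0,"dz":0,"yaw":0,"fingers":0},
  {"dx":0,"dy":0,"dz":0,"yaw":0,"fingers":0},
])

```text
clock: 38.0
position: [0.4606, -0.4112, 0.2819]
tool_rot: [-3.142, -0.0, 1.572]
force: [-0.3, 1.3, 0.3]
grip_width: 0.0851
finger_force: 0.0
```

```bash
python3 - <<'E'
from h import *
s=grab_frame('side');t=grab_frame('top')
c=camera_info('side');Ti=np.linalg.inv(c['T'])
def pj(P): q=Ti@np.r_[P,1];return np.array([c['cx']-c['fx']*q[0]/q[2],c['cy']+c['fy']*q[1]/q[2]])
A=np.linspace(0,6.283,60)
H=cv2.cvtColor(s,cv2.COLOR_BGR2HSV);h,S=H[...,0],H[...,1]
H0=cv2.cvtColor(cv2.imread('pics/side0.png'),cv2.COLOR_BGR2HSV)
for n,(lo,hi),P in [('blue',(100,125),(.4615,.330,.2)),('green',(55,85),(.5945,.1192,.2)),('yellow',(18,35),(.6175,.3167,.19)),('pink',(155,178),(.470,.128,.21))]:
    p=np.array([pj((P[0]+.029*np.cos(a),P[1]+.029*np.sin(a),P[2])) for a in A])
    k=((h>=lo)&(h<=hi)&(S>110));u=pj(P).astype(int)
    sub=k[u[1]-15:u[1]+25,u[0]-25:u[0]+25];ys,xs=np.nonzero(sub);top=ys.min()+u[1]-15
    rows=[tuple(np.nonzero(k[r,u[0]-18:u[0]+19])[0][[0,-1]]+u[0]-18) for r in range(u[1],u[1]+22,3)]
    print(n,'pred top row',p[:,1].min().round(1),'seen',top,'pred x',p[:,0].min().round(1),p[:,0].max().round(1),[tuple(map(int,r)) for r in rows])
cv2.imwrite('pics/m8.png',np.hstack([cv2.resize(s[90:270,240:420],(400,400),interpolation=2),cv2.resize(t[100:340,80:560],(400,200)).repeat(2,0)]))
E
```

```text
blue pred top row 114.6 seen 116 pred x 267.3 287.7 [(269, 286), (268, 287), (269, 287), (269, 287), (269, 287), (269, 288), (269, 288), (268, 288)]Traceback (most recent call last):
  File "<stdin>", line 12, in <module>
IndexError: index 0 is out of bounds for axis 0 with size 0
```

```bash
python3 - <<'E'
from h import *
s=grab_frame('side')
c=camera_info('side');Ti=np.linalg.inv(c['T'])
def pj(P): q=Ti@np.r_[P,1];return np.array([c['cx']-c['fx']*q[0]/q[2],c['cy']+c['fy']*q[1]/q[2]])
A=np.linspace(0,6.283,60);H=cv2.cvtColor(s,cv2.COLOR_BGR2HSV);h,S=H[...,0],H[...,1]
for n,(lo,hi),P in [('green',(55,85),(.5945,.1192,.2)),('yellow',(18,35),(.6175,.3167,.19)),('pink',(155,178),(.470,.128,.21))]:
    p=np.array([pj((P[0]+.029*np.cos(a),P[1]+.029*np.sin(a),P[2])) for a in A])
    k=((h>=lo)&(h<=hi)&(S>110));u=pj(P).astype(int);ys=np.nonzero(k[u[1]-15:u[1]+25,u[0]-12:u[0]+13])[0]
    print(n,'pred top',p[:,1].min().round(1),'seen',ys.min()+u[1]-15 if len(ys) else None,'pred x',p[:,0].min().round(1),p[:,0].max().round(1))
    for r in range(u[1],u[1]+22,3):
        x=np.nonzero(k[r,u[0]-18:u[0]+19])[0]
        if len(x):print(int(x[0]+u[0]-18),int(x[-1]+u[0]-18),end='; ')
    print()
cv2.imwrite('pics/s8.png',s)
E
```

```text
green pred top 136.9 seen 139 pred x 334.3 356.7
337 350; 337 350; 336 349; 346 350; 345 348; 
yellow pred top 113.1 seen 114 pred x 321.3 341.3
323 340; 322 341; 322 340; 322 341; 322 341; 322 341; 322 341; 322 341; 
pink pred top 138.1 seen 140 pred x 286.8 309.5
289 309; 288 309; 288 309; 288 309; 288 310; 288 310; 288 310; 287 310;
```

All four cap tops sit at the height expected when fully seated, with upright edges, and the arm is clear. Handing the job in.

```bash
python3 -c "
from workcell import workorder
print(workorder.job_done())"
```

```text
the job is handed in; nothing more can be done
None
```

I put the four caps on the bottles of their own colour, seated and upright in the checks I could make (the arm partly hid green in the last side view), and handed the job in at about 38 s of robot time with the arm clear; no verdict came back.

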